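Lay out the lens parts for the next scope

ROBOT

A 6-joint arm with a two-finger parallel gripper is mounted at the origin on a cart in front of the work surface, level with it; the furniture and walls round the work are solid. World frame = base frame: x ahead of the robot, y to its left, z up, the work surface at z = 0. Lengths are in m, angles in rad, forces in N, time in s.
With the tool pointing down it reaches from about 0.225 to 0.875 m from the base axis. Payload 3.4 kg.
Tool frame: the origin (TCP) lies between the finger pads; the fingertips stand 11 mm ahead of it and the grasp point (between the pads) lies 8 mm behind it; z points along the fingers, y is the line along which they close (so a half turn about z gives the same grasp; the last joint's range is limited). The gripper opens to 85 mm and grips with 20 to 120 N. Pads are 22 mm wide; open, the fingers measure 114 mm over their backs; the gripper's body (76 mm by 85 mm) begins 54 mm behind the grasp point. The pads swing forward as they close: fully open they stand 13 mm farther back than shut.
Start: joints at [0.996, 0.276, 1.505, -0, 1.361, -0.121], TCP at [0.252, 0.517, 0.242] pointing down, gripper open.
Joint ranges: [-2.89, 2.89], [-0.75, 2.08], [0.22, 2.7], [-1.18, 4.32], [0.11, 2.71], [-2.7, 2.7]. Speed limits (rad/s): [2.57, 2.57, 3.14, 3.14, 3.14, 3.14].

INTERFACE

Orientations are given as a unit quaternion [w, x, y, z].
In Python, from rig import sensors, eyes, manip gives the robot as it stands.
- The arm moves only by the tool drive_tool, never from a script. Its argument "deltas" is a list of rows, each an object with "linear": the shift along the world's x, y, z in mm, a list of three; "twist": the turn about the world's z in degrees; "claw": the opening, from 0 (shut) to 1 (fully open). In form: [{"linear": [tx, ty, tz], "twist": twist, "claw": claw}, ...]. A call has 1 to 12 rows; each row is the pose to reach, as a shift and turn from the pose commanded when the call began; what a row does not reach only later rows make up. A row lasts 1/12 s, in which the tool goes at most 41.7 mm and 7.16 degrees, less where a joint would pass 70% of its speed; a pose out of reach is approached as far as the arm can. A call with a gripper value outside its range is refused whole. The fingers move at their own pace and stop on an object; "squeeze" is the grip in N (left out, the last holds). Time passes only in rows, so rows that repeat a pose let the fingers close. It gives the time, the measured TCP pose, the force, the opening and the grip force at its end, in the units of the state.
- sensors.get_state(): the state, without advancing time (a new reading comes with each control period).
- eyes.get_image(name): name is "scene" or "top"; returns the picture (480x640x3 uint8, red, green, blue); there is no depth.
- eyes.camera_model(name): a dict with "intrinsics" (3x3 intrinsics, pixels), "R" (3x3) and "t" (3): a world point X has camera coordinates R X + t. Camera axes: x right, y down, z forward; pixel columns grow to the right and rows downward; lengths in m; the calibration is good to about 2 mm. A picture is of the moment at which its call begins. camera_model takes no time and is no camera call.
- manip.sign_off(): hands the job in; it is judged then, once.
The state is a dict: "clock": time; "qpos": joint angles; "qd": joint speeds; "effort": joint torques, N m; "position": TCP position; "ee_rot": TCP orientation; "contact_force": force on the tool from outside, world axes, zero at the start; "moment": the same for the moment, N m; "width": finger opening in m; "gripper_force": force on a finger pad.
Only numpy, scipy, OpenCV 4.12 (cv2) and the standard library are available. Lean on these libraries where they do the work, as an engineer would, in place of code of your own. Each camera call takes 0.05 s, during which the arm holds its last target. There are 200 camera calls.

TASK

Lay out the black lens parts for the next scope. The loupe, which now stands in the round tray, belongs in the square tray; the tall barrel takes its place in the round tray; and the two short barrel rings go over the spindle, one on top of the other. Every part sits flat and the way up it is now, and the two black stoppers among them stay where they are.

Things in the scene. Friction and masses are not known exactly. Their poses are not given: they have to be found in the camera images.
- loupe: Black eye loupe, a short cone-like hollow cup standing on its wide rim: 38 mm diameter at the foot, narrower at the top, 31 mm tall. At the start it stands in the round tray. Origin: centre of its underside; z up. Grip it from above across its outside (its top cannot be entered).
- barrel: Tall black tube (lens barrel), 52 mm outside diameter, 72 mm tall, standing on end. Origin: centre of its underside; z up.
- ring_a: Short black barrel ring, 52 mm outside diameter, 24 mm tall, with a clear bore of about 34 mm, lying flat. Origin: centre of its underside; z up. Same size as ring_b; either may be the lower one.
- ring_b: Short black barrel ring, 52 mm outside diameter, 24 mm tall, with a clear bore of about 34 mm, lying flat. Origin: centre of its underside; z up.
- tray_round: Fixed shallow round grey tray, 80 mm outside diameter, recess 72 mm diameter, wall 4 mm thick; floor 3 mm and rim 8 mm above the bench. Origin: centre of its underside.
- tray_square: Fixed shallow square grey tray, 66 mm outside, recess 58 mm square, wall 4 mm thick; floor 3 mm and rim 8 mm above the bench. Origin: centre of its underside; x and y run along its sides.
- spindle: Fixed grey disc, 80 mm diameter and 8 mm thick, with an upright steel pin of 10 mm diameter at its centre whose tip is 70 mm above the bench. Origin: centre of the disc's underside. A ring lowered over the pin rests on the disc, 8 mm above the bench; the next one rests on it, 32 mm above the bench.
- stopper_1: Black bottle stopper on its narrow plug, flange 43 mm diameter on top, 32 mm tall, loose. Not part of the job. Origin: centre of its underside.
- stopper_2: Second black bottle stopper, the same: flange 43 mm diameter on top, 32 mm tall, loose. Not part of the job. Origin: centre of its underside.
Not all that is in view belongs to the job. What is shaped like the tray_square but blue is not meant. Leave any blue look-alike of the barrel alone.

How it is judged:
By the outcome, as a careful person would: the job done as asked, in the order asked, and still so for the second after the job is handed in, with the robot touching nothing.
It also fails if it takes over 128 s, if anything falls off the work surface, if the arm or the gripper's body presses on something with over 40 N, if the wrist force passes 120 N, or if a joint passes its speed limit or range.

## Working session

There is one attempt and no reset: what is moved stays moved. The work goes in short steps, Python scripts to look and compute and a tool call to move; the robot and the scene stay as the last step left them, time stands still between calls to the robot, and variables do not carry over. Pictures are saved under pics/ and viewed, at most 14 in all, crops included, and the job is handed in when it is done.

Besides the shell and the picture viewer there is one more tool, called in YAML: its name, and indented under it one key for each argument. drive_tool: Moves the arm, as the interface text tells. Its arguments: {"type":"object","properties":{"deltas":{"type":"array","items":{"type":"object","properties":{"linear":{"type":"array","items":{"type":"number"}},"twist":{"type":"number"},"claw":{"type":"number"}}}},"squeeze":{"type":"number"}},"required":["deltas"]}

```bash
mkdir -p pics
python3 - <<'E'
from rig import sensors, eyes
import cv2
for n in("scene","top"):
    cv2.imwrite(f"pics/{n}0.png",eyes.get_image(n)[:,:,::-1]); print(n,eyes.camera_model(n))
print(sensors.get_state())
E
```

```text
scene {'intrinsics': array([[464.47648343,   0.        , 318.35214492],
       [  0.        , 464.47648343, 238.18117593],
       [  0.        ,   0.        ,   1.        ]]), 'R': array([[ 0.77432082, -0.63243425, -0.02131187],
       [-0.4308983 , -0.50230761, -0.74967574],
       [ 0.4634155 ,  0.58967278, -0.66146209]]), 't': array([-0.41211009,  0.19354966,  0.95628728])}
top {'intrinsics': array([[491.45020927,   0.        , 331.92552628],
       [  0.        , 491.45020927, 240.94189497],
       [  0.        ,   0.        ,   1.        ]]), 'R': array([[-0.15580618, -0.9877809 , -0.00365011],
       [-0.96607727,  0.15315118, -0.20794092],
       [ 0.20595909, -0.02887219, -0.97813458]]), 't': array([-0.03094261,  0.50800157,  0.81909081])}
{'clock': 0.1, 'qpos': array([ 9.95984674e-01,  2.76507570e-01,  1.50602471e+00, -6.33013917e-06,
        1.36073291e+00, -1.21018695e-01]), 'qd': array([ 5.74321279e-05, -5.62425816e-04, -4.03888952e-03, -9.99743299e-04,
       -4.13148900e-04, -6.73404379e-04]), 'effort': array([ 2.39587698e-04, -4.17698765e+01, -2.46404672e+01, -5.67484476e-04,
        5.76539256e-03, -2.38444477e-05]), 'position': array([0.2518232 , 0.51639454, 0.24153276]), 'ee_rot': array([-2.82208098e-04,  2.24953912e-01,  9.74369046e-01, -7.87222887e-04]), 'contact_force': array([-0.64910358,  0.54302187, -0.86329007]), 'moment': array([-0.04732168, -0.01681156, -0.00537276]), 'gripper_force': 0.0, 'width': 0.08496660704786836}
```

View pics/top0.png

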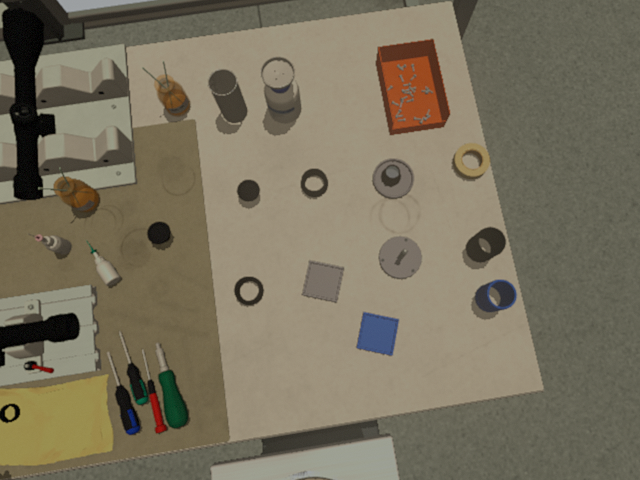

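View pics/scene0.png

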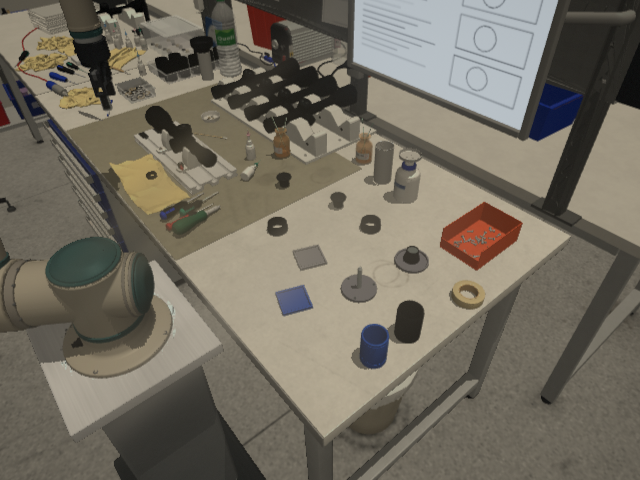

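The top view shows the round tray with the loupe at (393,179), the grey square tray at (323,281) and the spindle at (400,257). The barrel is at (486,245), the rings are at (314,183) and (249,291), and the stoppers are at (248,190) and (160,234). The blue decoys are at (378,334) and (496,295). I'll enlarge this area.

```bash
cat > h.py <<'E'
import numpy as np, cv2
from rig import eyes, sensors
def ray(n,u,v,z):
    m=eyes.camera_model(n);K,R,t=m["intrinsics"],m["R"],m["t"]
    d=R.T@np.linalg.inv(K)@[u,v,1]; c=-R.T@t
    return (c+d*(z-c[2])/d[2])[:2]
def proj(n,X):
    m=eyes.camera_model(n); p=m["intrinsics"]@(m["R"]@np.asarray(X,float)+m["t"]); return p[:2]/p[2]
def circ(n,c,r,z,k=40):
    return np.array([proj(n,[c[0]+r*np.cos(a),c[1]+r*np.sin(a),z]) for a in np.linspace(0,2*np.pi,k)])
def crop(src,out,x0,y0,x1,y1,s):
    im=cv2.imread(src)[y0:y1,x0:x1]; cv2.imwrite(out,cv2.resize(im,None,fx=s,fy=s,interpolation=cv2.INTER_CUBIC))
E
python3 - <<'E'
from h import *
crop("pics/top0.png","pics/c1.png",360,140,520,270,5)
crop("pics/top0.png","pics/c2.png",225,160,355,310,4)
E
```

```text
(no output)
```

View pics/c1.png

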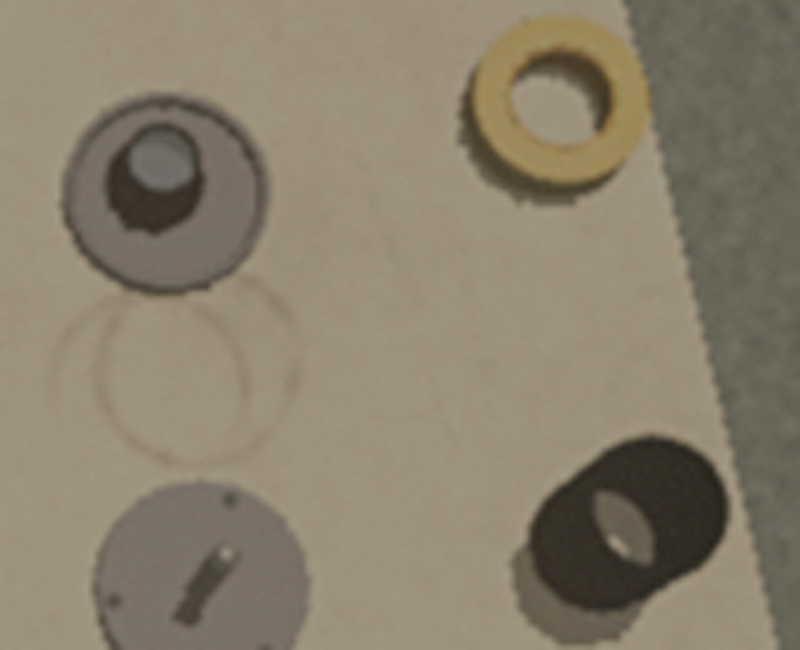

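View pics/c2.png

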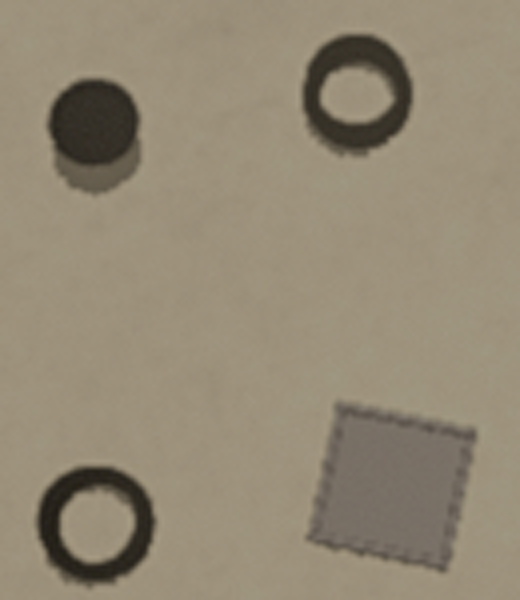

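The crop shows the round tray centred near (393,179), with the loupe's foot circle near (391,177). The spindle disc is near (400,257.5) with its pin tip at (405,250). The barrel top is at (491,242) and its foot at (480,249). The square tray's corners are (309.7,261), (344,267.5), (336.5,302.5) and (302.5,295). Next I'll fit silhouettes in both cameras.

```bash
cat > fit.py <<'E'
from h import *
from scipy.optimize import least_squares
def sil(n,c,parts):
    h=cv2.convexHull(np.vstack([circ(n,c,r,z) for r,z in parts]).astype(np.float32))
    m=cv2.moments(h); return np.array([m['m10'],m['m01']])/m['m00'], m['m00'], h
def darkc(n,im,guess,parts,thr,pad=6):
    _,A,h=sil(n,guess,parts); x,y,w,hh=cv2.boundingRect(h.astype(np.int32))
    m=np.zeros(im.shape[:2],np.uint8); m[y-pad:y+hh+pad,x-pad:x+w+pad]=1
    d=((im.max(2)<thr)&(m>0)).astype(np.uint8)
    k,l,s,c=cv2.connectedComponentsWithStats(d); i=1+np.argmax(s[1:,4])
    cs,_=cv2.findContours((l==i).astype(np.uint8),cv2.RETR_EXTERNAL,cv2.CHAIN_APPROX_NONE)
    f=np.zeros_like(d);cv2.drawContours(f,cs,-1,1,-1);M=cv2.moments(f,True)
    return np.array([M['m10'],M['m01']])/M['m00'],M['m00'],A
def solve(n,p,parts,g):
    return least_squares(lambda c:sil(n,c,parts)[0]-p,g,x_scale=.01,diff_step=1e-3).x
E
python3 - <<'E'
from fit import *
np.set_printoptions(precision=4,suppress=True)
ims={n:cv2.imread(f"pics/{n}0.png") for n in("top","scene")}
O={"barrel":([(.026,0),(.026,.072)],(480,249)),"ring_a":([(.026,0),(.026,.024)],(314,185)),"ring_b":([(.026,0),(.026,.024)],(249,292)),
"st1":([(.0215,.032),(.0215,.024)],(248,190)),"st2":([(.0215,.032),(.0215,.024)],(160,234))}
for k,(p,uv) in O.items():
    g=ray("top",*uv,0)
    for n in ims:
      for thr in(50,60,70):
        c,a,A=darkc(n,ims[n],g,p,thr); print(k,n,thr,solve(n,c,p,g),a,round(A))
t=solve("top",(393,178.8),[(.04,0),(.04,.008)],ray("top",393,179,0));print("tray",t)
s=solve("top",(400.4,257.6),[(.04,0),(.04,.008)],ray("top",400,257,0));print("spin",s, "tip",ray("top",405.2,250.2,.07), ray("scene",360,267.5,.07))
print("loupe foot",ray("top",391.2,176.8,.003),"top",ray("top",393,171.6,.034))
for uv in((309.7,261),(344,267.5),(336.5,302.5),(302.5,295)): print(ray("top",*uv,.008))
for n,c in(("tray",t),("spin",s)): print(n,"scene proj",sil("scene",c,[(.04,0),(.04,.008)])[0])
crop("pics/scene0.png","pics/c3.png",250,180,490,350,3.3)
E
```

```text
barrel top 50 [ 0.4512 -0.4014] 298.0 1064
barrel top 60 [ 0.4499 -0.3814] 939.0 1064Traceback (most recent call last):
  File "<stdin>", line 10, in <module>
  File "fit.py", line 15, in solve
    return least_squares(lambda c:sil(n,c,parts)[0]-p,g,x_scale=.01,diff_step=1e-3).x
           ~~~~~~~~~~~~~^^^^^^^^^^^^^^^^^^^^^^^^^^^^^^^^^^^^^^^^^^^^^^^^^^^^^^^^^^^
    return func(*args, **kwargs)
    result = trf(vector_fun.fun, vector_fun.jac, x0, f0, J0, lb, ub, ftol, xtol,
                 gtol, max_nfev, x_scale, loss_function, tr_solver,
                 tr_options.copy(), verbose, callback=callback_wrapped)
    return trf_no_bounds(
        fun, jac, x0, f0, J0, ftol, xtol, gtol, max_nfev, x_scale,
        loss_function, tr_solver, tr_options, verbose, callback=callback)
    f_new = fun(x_new)
    self._update_fun()
    ~~~~~~~~~~~~~~~~^^
    self.f = self.fun_wrapped(xp_copy(self.x))
             ~~~~~~~~~~~~~~~~^^^^^^^^^^^^^^^^^
    return np.atleast_1d(self.fun(x))
                         ~~~~~~~~^^^
    return self.f(x, *self.args, **self.kwargs)
           ~~~~~~^^^^^^^^^^^^^^^^^^^^^^^^^^^^^^
  File "fit.py", line 15, in <lambda>
    return least_squares(lambda c:sil(n,c,parts)[0]-p,g,x_scale=.01,diff_step=1e-3).x
                                  ~~~^^^^^^^^^^^
  File "fit.py", line 4, in sil
    h=cv2.convexHull(np.vstack([circ(n,c,r,z) for r,z in parts]).astype(np.float32))
                                ~~~~^^^^^^^^^
  File "h.py", line 10, in circ
    return np.array([proj(n,[c[0]+r*np.cos(a),c[1]+r*np.sin(a),z]) for a in np.linspace(0,2*np.pi,k)])
                     ~~~~^^^^^^^^^^^^^^^^^^^^^^^^^^^^^^^^^^^^^^^^^
  File "h.py", line 8, in proj
    m=eyes.camera_model(n); p=m["intrinsics"]@(m["R"]@np.asarray(X,float)+m["t"]); return p[:2]/p[2]
ValueError: time passes only in moves, steps and waits
```

```bash
sed -i 's/eyes.camera_model(n)/cm(n)/; s/^from rig.*/&\nimport functools\ncm=functools.lru_cache(eyes.camera_model)/' h.py
python3 - <<'E'
from fit import *
np.set_printoptions(precision=4,suppress=True)
ims={n:cv2.imread(f"pics/{n}0.png") for n in("top","scene")}
O={"barrel":([(.026,0),(.026,.072)],(480,249)),"ring_a":([(.026,0),(.026,.024)],(314,185)),"ring_b":([(.026,0),(.026,.024)],(249,292)),
"st1":([(.0215,.032),(.0215,.024)],(248,190)),"st2":([(.0215,.032),(.0215,.024)],(160,234))}
for k,(p,uv) in O.items():
    g=ray("top",*uv,0)
    for n in ims:
      for thr in(60,80):
        c,a,A=darkc(n,ims[n],g,p,thr); print(k,n,thr,solve(n,c,p,g),a,round(A))
t=solve("top",(393,178.8),[(.04,0),(.04,.008)],ray("top",393,179,0));print("tray",t)
s=solve("top",(400.4,257.6),[(.04,0),(.04,.008)],ray("top",400,257,0));print("spin",s, "tip",ray("top",405.2,250.2,.07), ray("scene",360,267.5,.07))
print("loupe foot",ray("top",391.2,176.8,.003),"top",ray("top",393,171.6,.034))
for uv in((309.7,261),(344,267.5),(336.5,302.5),(302.5,295)): print(ray("top",*uv,.008))
for n,c in(("tray",t),("spin",s)): print(n,"scene proj",sil("scene",c,[(.04,0),(.04,.008)])[0])
crop("pics/scene0.png","pics/c3.png",250,180,490,350,3.3)
E
```

```text
barrel top 60 [ 0.4499 -0.3814] 939.0 1064
barrel top 80 [ 0.4499 -0.3812] 985.0 1064
barrel scene 60 [ 0.4497 -0.3823] 976.0 1070
barrel scene 80 [ 0.4496 -0.3825] 1018.0 1070
ring_a top 60 [ 0.623 -0.095] 538.0 665
ring_a top 80 [ 0.623  -0.0948] 593.0 665Traceback (most recent call last):
  File "<stdin>", line 10, in <module>
  File "fit.py", line 10, in darkc
    k,l,s,c=cv2.connectedComponentsWithStats(d); i=1+np.argmax(s[1:,4])
                                                     ~~~~~~~~~^^^^^^^^^
    return _wrapfunc(a, 'argmax', axis=axis, out=out, **kwds)
    return bound(*args, **kwds)
ValueError: attempt to get argmax of an empty sequence
```

Run:
```python
from fit import *
np.set_printoptions(precision=4,suppress=True)
ims={n:cv2.imread(f"pics/{n}0.png") for n in("top","scene")}
O={"barrel":([(.026,0),(.026,.072)],(480,249)),"ring_a":([(.026,0),(.026,.024)],(314,185)),"ring_b":([(.026,0),(.026,.024)],(249,292)),
"st1":([(.0215,.032),(.0215,.024)],(248,190)),"st2":([(.0215,.032),(.0215,.024)],(160,234))}
for k,(p,uv) in O.items():
    g=ray("top",*uv,0)
    for n in ims:
      for thr in(80,90):
        try: c,a,A=darkc(n,ims[n],g,p,thr); print(k,n,thr,solve(n,c,p,g),a,round(A))
        except ValueError: print(k,n,thr,"none",proj(n,[*g,0]))
t=solve("top",(393,178.8),[(.04,0),(.04,.008)],ray("top",393,179,0));print("tray",t)
s=solve("top",(400.4,257.6),[(.04,0),(.04,.008)],ray("top",400,257,0));print("spin",s, "tip",ray("top",405.2,250.2,.07), ray("scene",360,267.5,.07))
print("loupe foot",ray("top",391.2,176.8,.003),"top",ray("top",393,171.6,.034))
for uv in((309.7,261),(344,267.5),(336.5,302.5),(302.5,295)): print(ray("top",*uv,.008))
for n,c in(("tray",t),("spin",s)): print(n,"scene proj",sil("scene",c,[(.04,0),(.04,.008)])[0])
crop("pics/scene0.png","pics/c3.png",250,180,490,350,3.3)
```

```text
barrel top 80 [ 0.4499 -0.3812] 985.0 1064
barrel top 90 [ 0.4496 -0.381 ] 1013.0 1064
barrel scene 80 [ 0.4496 -0.3825] 1018.0 1070
barrel scene 90 [ 0.4496 -0.3825] 1030.0 1070
ring_a top 80 [ 0.623  -0.0948] 593.0 665
ring_a top 90 [ 0.6229 -0.0947] 609.0 665
ring_a scene 80 [ 0.6242 -0.0958] 302.0 359
ring_a scene 90 [ 0.6239 -0.0958] 314.0 359
ring_b top 80 [0.438  0.0531] 645.0 714
ring_b top 90 [0.4378 0.0531] 658.0 714
ring_b scene 80 [0.439  0.0531] 306.0 357
ring_b scene 90 [0.4389 0.0531] 317.0 357
st1 top 80 [0.6224 0.0292] 370.0 429
st1 top 90 [0.622  0.0291] 387.0 429
st1 scene 80 [0.6177 0.0224] 150.0 157
st1 scene 90 [0.6175 0.022 ] 165.0 157
st2 top 80 [0.563  0.1997] 541.0 460
st2 top 90 [0.5628 0.1995] 564.0 460
st2 scene 80 [0.5595 0.191 ] 191.0 135
st2 scene 90 [0.5599 0.1911] 201.0 135
tray [ 0.6101 -0.2468]
spin [ 0.4562 -0.2323] tip [ 0.4573 -0.2323] [ 0.4566 -0.2344]
loupe foot [ 0.6148 -0.2443] top [ 0.6141 -0.244 ]
[ 0.4754 -0.0646]
[ 0.4534 -0.1255]
[ 0.392  -0.1016]
[ 0.4151 -0.0424]
tray scene proj [410.5192 260.4695]
spin scene proj [358.1548 288.5564]
```

View pics/c3.png

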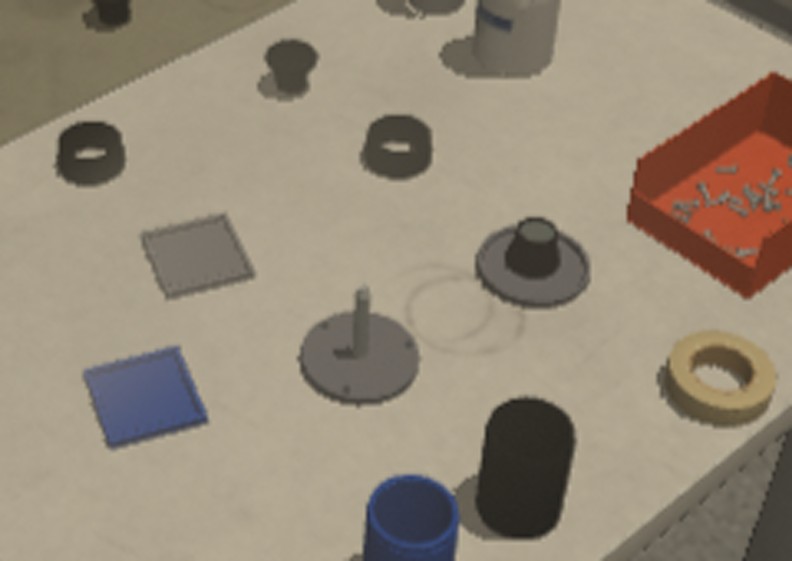

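The scene view puts the round tray at (411,260) and the spindle at (359,288), both within 1 px of the top-view fit. The positions agree, so I'm heading to the loupe with the closing line turned to y.

drive_tool:
  deltas:
    - {"linear": [18,-37,0],"twist": 3,"claw": 1}
    - {"linear": [36,-75,0],"twist": 6,"claw": 1}
    - {"linear": [54,-112,0],"twist": 10,"claw": 1}
    - {"linear": [72,-150,0],"twist": 14,"claw": 1}
    - {"linear": [90,-187,0],"twist": 18,"claw": 1}
    - {"linear": [108,-225,0],"twist": 22,"claw": 1}
    - {"linear": [126,-262,0],"twist": 26,"claw": 1}
    - {"linear": [144,-300,0],"twist": 26,"claw": 1}
    - {"linear": [162,-337,0],"twist": 26,"claw": 1}
    - {"linear": [180,-375,0],"twist": 26,"claw": 1}
    - {"linear": [198,-412,0],"twist": 26,"claw": 1}
    - {"linear": [216,-450,0],"twist": 26,"claw": 1}
  squeeze: 30

```text
clock: 1.1
position: [0.4681, 0.0652, 0.2422]
ee_rot: [-0.0, 0.0, 1.0, 0.0]
contact_force: [1.6, 0.3, -0.4]
width: 0.0858
gripper_force: 0.0
```

drive_tool:
  deltas:
    - {"linear": [18,-35,0],"claw": 1}
    - {"linear": [36,-70,0],"claw": 1}
    - {"linear": [54,-105,0],"claw": 1}
    - {"linear": [72,-140,0],"claw": 1}
    - {"linear": [90,-175,0],"claw": 1}
    - {"linear": [108,-210,-20],"claw": 1}
    - {"linear": [126,-245,-40],"claw": 1}
    - {"linear": [140,-280,-60],"claw": 1}
    - {"linear": [146,-311,-90],"claw": 1}
    - {"linear": [146,-311,-100],"claw": 1}
    - {"linear": [146,-311,-100],"claw": 1}
    - {"linear": [146,-311,-100],"claw": 1}

```text
$.deltas[0]: bad value
```

drive_tool:
  deltas:
    - {"linear": [18,-35,0],"twist": 0,"claw": 1}
    - {"linear": [36,-70,0],"twist": 0,"claw": 1}
    - {"linear": [54,-105,0],"twist": 0,"claw": 1}
    - {"linear": [72,-140,0],"twist": 0,"claw": 1}
    - {"linear": [90,-175,0],"twist": 0,"claw": 1}
    - {"linear": [108,-210,-20],"twist": 0,"claw": 1}
    - {"linear": [126,-245,-40],"twist": 0,"claw": 1}
    - {"linear": [140,-280,-60],"twist": 0,"claw": 1}
    - {"linear": [146,-311,-90],"twist": 0,"claw": 1}
    - {"linear": [146,-311,-100],"twist": 0,"claw": 1}
    - {"linear": [146,-311,-100],"twist": 0,"claw": 1}
    - {"linear": [146,-311,-100],"twist": 0,"claw": 1}

```text
clock: 2.1
position: [0.613, -0.2435, 0.1408]
ee_rot: [-0.002, 0.001, 1.0, 0.001]
contact_force: [-0.8, 0.5, -0.2]
width: 0.0851
gripper_force: 0.0
```

drive_tool:
  deltas:
    - {"linear": [1,-1,-25],"twist": 0,"claw": 1}
    - {"linear": [1,-1,-50],"twist": 0,"claw": 1}
    - {"linear": [1,-1,-75],"twist": 0,"claw": 1}
    - {"linear": [1,-1,-95],"twist": 0,"claw": 1}
    - {"linear": [1,-1,-110],"twist": 0,"claw": 1}
    - {"linear": [1,-1,-119],"twist": 0,"claw": 1}
    - {"linear": [1,-1,-119],"twist": 0,"claw": 0.6}
    - {"linear": [1,-1,-119],"twist": 0,"claw": 0.2}
    - {"linear": [1,-1,-119],"twist": 0,"claw": 0}
    - {"linear": [1,-1,-119],"twist": 0,"claw": 0}
    - {"linear": [1,-1,-119],"twist": 0,"claw": 0}
    - {"linear": [1,-1,-119],"twist": 0,"claw": 0}
  squeeze: 30

```text
clock: 3.1
position: [0.616, -0.245, 0.0253]
ee_rot: [0.001, 0.0, 1.0, -0.0]
contact_force: [-0.6, 0.6, 6.3]
width: 0.0317
gripper_force: 29.5
```

drive_tool:
  deltas:
    - {"linear": [0,0,0],"twist": 0,"claw": 0}
    - {"linear": [0,0,0],"twist": 0,"claw": 0}
    - {"linear": [0,0,0],"twist": 0,"claw": 0}
    - {"linear": [0,0,0],"twist": 0,"claw": 0}

```text
clock: 3.43
position: [0.6159, -0.245, 0.0253]
ee_rot: [0.001, 0.0, 1.0, -0.0]
contact_force: [-0.5, 0.6, 6.4]
width: 0.0314
gripper_force: 29.5
```

Run:
```python
from h import *
cv2.imwrite("pics/s1.png",eyes.get_image("scene")[:,:,::-1])
crop("pics/s1.png","pics/s1c.png",330,150,490,290,4)
```

```text
(no output)
```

View pics/s1c.png

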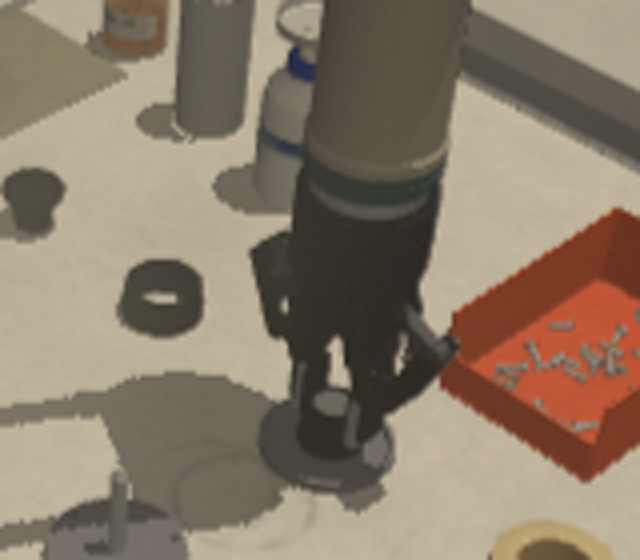

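The loupe at about (330,420) in the crop is held between the pads at a width of 31 mm. I'll lift it and check the grip.

drive_tool:
  deltas:
    - {"linear": [0,0,5],"twist": 0,"claw": 0}
    - {"linear": [0,0,12],"twist": 0,"claw": 0}
    - {"linear": [0,0,22],"twist": 0,"claw": 0}
    - {"linear": [0,0,35],"twist": 0,"claw": 0}
    - {"linear": [0,0,50],"twist": 0,"claw": 0}
    - {"linear": [0,0,65],"twist": 0,"claw": 0}
    - {"linear": [0,0,80],"twist": 0,"claw": 0}
    - {"linear": [0,0,80],"twist": 0,"claw": 0}
    - {"linear": [0,0,80],"twist": 0,"claw": 0}

```text
clock: 4.23
position: [0.6156, -0.2453, 0.1048]
ee_rot: [0.001, 0.0, 1.0, -0.001]
contact_force: [0.4, -0.9, -1.0]
width: 0.032
gripper_force: 29.3
```

Run:
```python
from h import *
cv2.imwrite("pics/s2.png",eyes.get_image("scene")[:,:,::-1])
crop("pics/s2.png","pics/s2c.png",330,150,490,290,4)
print(sensors.get_state()["position"])
```

```text
[ 0.61480971 -0.24482367  0.10352338]
```

View pics/s2c.png

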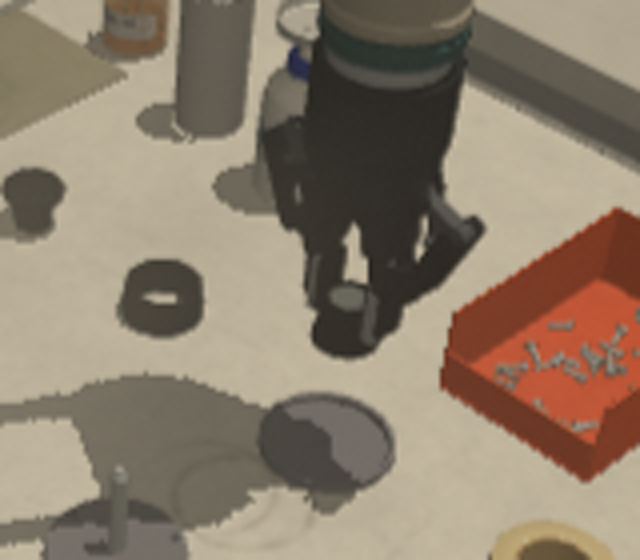

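The loupe hangs upright and clear of the tray. I'm carrying it to the square tray.

drive_tool:
  deltas:
    - {"linear": [-15,13,0],"twist": 0,"claw": 0}
    - {"linear": [-35,31,0],"twist": 0,"claw": 0}
    - {"linear": [-60,53,0],"twist": 0,"claw": 0}
    - {"linear": [-85,76,0],"twist": 0,"claw": 0}
    - {"linear": [-110,98,0],"twist": 0,"claw": 0}
    - {"linear": [-135,120,0],"twist": 0,"claw": 0}
    - {"linear": [-155,138,0],"twist": 0,"claw": 0}
    - {"linear": [-172,153,0],"twist": 0,"claw": 0}
    - {"linear": [-181,161,0],"twist": 0,"claw": 0}
    - {"linear": [-181,161,-10],"twist": 0,"claw": 0}
    - {"linear": [-181,161,-25],"twist": 0,"claw": 0}
    - {"linear": [-181,161,-40],"twist": 0,"claw": 0}

```text
clock: 5.28
position: [0.4346, -0.084, 0.063]
ee_rot: [0.001, -0.0, 1.0, -0.0]
contact_force: [-0.2, 0.4, -1.0]
width: 0.0315
gripper_force: 29.3
```

drive_tool:
  deltas:
    - {"linear": [0,0,-10],"twist": 0,"claw": 0}
    - {"linear": [0,0,-20],"twist": 0,"claw": 0}
    - {"linear": [0,0,-26],"twist": 0,"claw": 0}
    - {"linear": [0,0,-31],"twist": 0,"claw": 0}
    - {"linear": [0,0,-34],"twist": 0,"claw": 0}
    - {"linear": [0,0,-34],"twist": 0,"claw": 0}

```text
clock: 5.78
position: [0.4338, -0.0839, 0.0288]
ee_rot: [-0.0, 0.0, 1.0, 0.0]
contact_force: [-1.3, 1.0, -0.6]
width: 0.0319
gripper_force: 29.3
```

drive_tool:
  deltas:
    - {"linear": [0,0,-1.5],"twist": 0,"claw": 0}
    - {"linear": [0,0,-3],"twist": 0,"claw": 0}
    - {"linear": [0,0,-4],"twist": 0,"claw": 0}
    - {"linear": [0,0,-4],"twist": 0,"claw": 0}

```text
clock: 6.12
position: [0.4344, -0.084, 0.0263]
ee_rot: [0.001, -0.0, 1.0, -0.0]
contact_force: [-1.2, -0.5, 6.1]
width: 0.0313
gripper_force: 30.4
```

The loupe has touched down at about 6 N. I'll release it and go to the barrel.

drive_tool:
  deltas:
    - {"linear": [0,0,0],"twist": 0,"claw": 0.5}
    - {"linear": [0,0,0],"twist": 0,"claw": 0.7}
    - {"linear": [0,0,0],"twist": 0,"claw": 0.85}
    - {"linear": [0,0,1],"twist": 0,"claw": 0.85}
    - {"linear": [0,0,10],"twist": 0,"claw": 0.85}
    - {"linear": [0,0,25],"twist": 0,"claw": 0.85}
    - {"linear": [0,0,50],"twist": 0,"claw": 1}
    - {"linear": [0,0,80],"twist": 0,"claw": 1}
    - {"linear": [0,0,110],"twist": 0,"claw": 1}
    - {"linear": [0,-20,130],"twist": 0,"claw": 1}
    - {"linear": [0,-45,130],"twist": 0,"claw": 1}
    - {"linear": [3,-80,130],"twist": 0,"claw": 1}

```text
clock: 7.12
position: [0.4371, -0.1633, 0.1572]
ee_rot: [0.001, -0.001, 1.0, -0.0]
contact_force: [0.8, 0.7, 0.8]
width: 0.0852
gripper_force: 0.0
```

drive_tool:
  deltas:
    - {"linear": [2,-30,0],"twist": 0,"claw": 1}
    - {"linear": [4,-60,0],"twist": 0,"claw": 1}
    - {"linear": [6,-90,0],"twist": 0,"claw": 1}
    - {"linear": [8,-120,0],"twist": 0,"claw": 1}
    - {"linear": [10,-150,0],"twist": 0,"claw": 1}
    - {"linear": [12,-180,0],"twist": 0,"claw": 1}
    - {"linear": [13,-205,0],"twist": 0,"claw": 1}
    - {"linear": [13,-218,0],"twist": 0,"claw": 1}
    - {"linear": [13,-218,0],"twist": 0,"claw": 1}
    - {"linear": [13,-218,0],"twist": 0,"claw": 1}

```text
clock: 7.95
position: [0.4494, -0.3811, 0.1548]
ee_rot: [-0.0, 0.001, 1.0, 0.001]
contact_force: [-0.3, -0.3, -0.3]
width: 0.0853
gripper_force: 0.0
```

Run:
```python
from fit import *
cv2.imwrite("pics/s3.png",eyes.get_image("scene")[:,:,::-1]);cv2.imwrite("pics/t3.png",eyes.get_image("top")[:,:,::-1])
a=cv2.imread("pics/s3.png")[170:360,220:480];b=cv2.imread("pics/t3.png")[140:330,230:520]
cv2.imwrite("pics/m3.png",cv2.resize(np.vstack([np.pad(a,((0,0),(0,30),(0,0))),b]),None,fx=2,fy=1.55,interpolation=cv2.INTER_CUBIC))
# blue barrel
im=cv2.imread("pics/top0.png").astype(int);m=((im[:,:,0]-im[:,:,2])>25).astype(np.uint8);m[:, :460]=0
c=cv2.moments(m,True);print(solve("top",np.array([c['m10'],c['m01']])/c['m00'],[(.026,0),(.026,.072)],np.array([.38,-.4])))
```

```text
[ 0.35936716 -0.38866489]
```

View pics/m3.png

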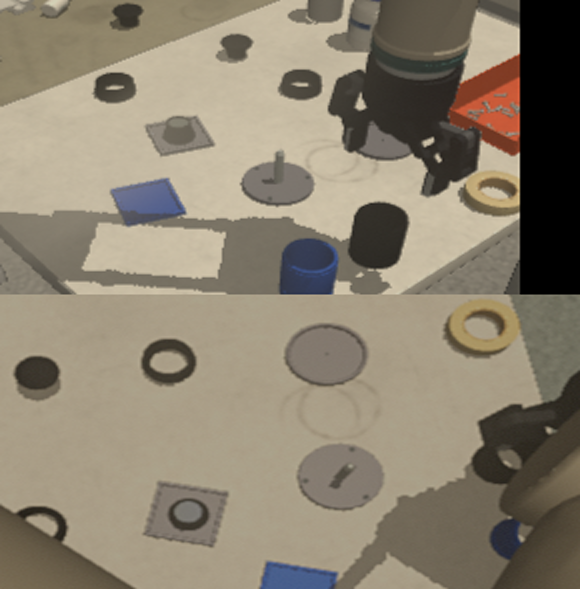

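The loupe stands flat and centred in the square tray, and the gripper is over the black barrel. Next is the grasp.

drive_tool:
  deltas:
    - {"linear": [0,0,-20],"twist": 0,"claw": 1}
    - {"linear": [0,0,-45],"twist": 0,"claw": 1}
    - {"linear": [0,0,-70],"twist": 0,"claw": 1}
    - {"linear": [0,0,-90],"twist": 0,"claw": 1}
    - {"linear": [0,0,-105],"twist": 0,"claw": 1}
    - {"linear": [0,0,-110],"twist": 0,"claw": 0.8}
    - {"linear": [0,0,-110],"twist": 0,"claw": 0.5}
    - {"linear": [0,0,-110],"twist": 0,"claw": 0.2}
    - {"linear": [0,0,-110],"twist": 0,"claw": 0}
    - {"linear": [0,0,-110],"twist": 0,"claw": 0}
    - {"linear": [0,0,-110],"twist": 0,"claw": 0}
    - {"linear": [0,0,-110],"twist": 0,"claw": 0}
  squeeze: 40

```text
clock: 9.05
position: [0.4504, -0.3822, 0.0462]
ee_rot: [0.001, 0.0, 1.0, -0.001]
contact_force: [0.4, 0.2, 2.1]
width: 0.0508
gripper_force: 41.7
```

drive_tool:
  deltas:
    - {"linear": [0,0,4],"twist": 0,"claw": 0}
    - {"linear": [0,0,12],"twist": 0,"claw": 0}
    - {"linear": [0,0,25],"twist": 0,"claw": 0}
    - {"linear": [0,0,40],"twist": 0,"claw": 0}
    - {"linear": [0,0,50],"twist": 0,"claw": 0}
    - {"linear": [0,0,50],"twist": 0,"claw": 0}
    - {"linear": [0,0,50],"twist": 0,"claw": 0}

```text
clock: 9.63
position: [0.4502, -0.3822, 0.0962]
ee_rot: [0.001, 0.0, 1.0, -0.001]
contact_force: [0.1, 0.2, -0.0]
width: 0.0507
gripper_force: 41.6
```

drive_tool:
  deltas:
    - {"linear": [12,10,0],"twist": 0,"claw": 0}
    - {"linear": [30,25,0],"twist": 0,"claw": 0}
    - {"linear": [55,46,0],"twist": 0,"claw": 0}
    - {"linear": [80,67,0],"twist": 0,"claw": 0}
    - {"linear": [105,89,0],"twist": 0,"claw": 0}
    - {"linear": [130,110,0],"twist": 0,"claw": 0}
    - {"linear": [150,126,0],"twist": 0,"claw": 0}
    - {"linear": [160,135,0],"twist": 0,"claw": 0}
    - {"linear": [160,135,-5],"twist": 0,"claw": 0}
    - {"linear": [160,135,-15],"twist": 0,"claw": 0}
    - {"linear": [160,135,-28],"twist": 0,"claw": 0}
    - {"linear": [160,135,-35],"twist": 0,"claw": 0}

```text
clock: 10.63
position: [0.6072, -0.2474, 0.0579]
ee_rot: [-0.002, 0.001, 1.0, 0.001]
contact_force: [-1.0, 0.6, -0.2]
width: 0.0505
gripper_force: 41.6
```

drive_tool:
  deltas:
    - {"linear": [0,0,-4],"twist": 0,"claw": 0}
    - {"linear": [0,0,-8],"twist": 0,"claw": 0}
    - {"linear": [0,0,-10],"twist": 0,"claw": 0}
    - {"linear": [0,0,-12],"twist": 0,"claw": 0}
    - {"linear": [0,0,-12],"twist": 0,"claw": 0}
    - {"linear": [0,0,-12],"twist": 0,"claw": 0}

```text
clock: 11.13
position: [0.6099, -0.2474, 0.0492]
ee_rot: [0.0, 0.0, 1.0, -0.0]
contact_force: [-0.8, -0.1, 3.3]
width: 0.0505
gripper_force: 41.8
```

Run:
```python
from h import *
cv2.imwrite("pics/s4.png",eyes.get_image("scene")[:,:,::-1])
crop("pics/s4.png","pics/s4c.png",330,150,490,290,4)
print(sensors.get_state()["contact_force"])
```

```text
[-1.82114672  0.08695708  4.09689269]
```

View pics/s4c.png

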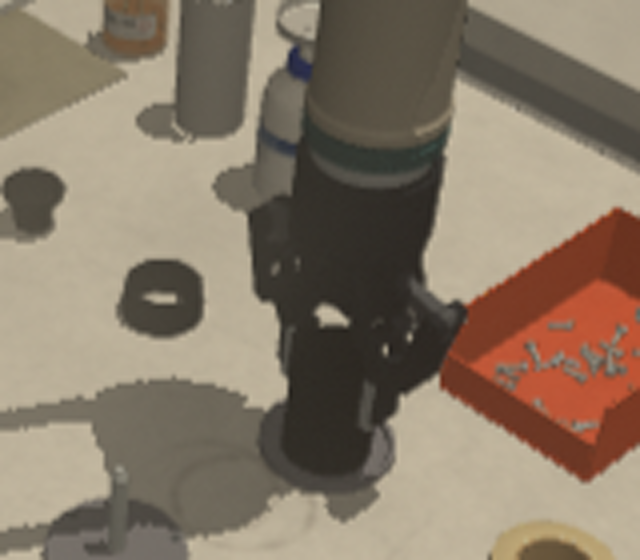

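The barrel stands centred and upright in the round tray, so I'll release it and go to ring_a.

drive_tool:
  deltas:
    - {"linear": [0,0,0],"twist": 0,"claw": 0.65}
    - {"linear": [0,0,0],"twist": 0,"claw": 0.8}
    - {"linear": [0,0,0],"twist": 0,"claw": 1}
    - {"linear": [0,0,0],"twist": 0,"claw": 1}
    - {"linear": [0,0,10],"twist": 0,"claw": 1}
    - {"linear": [0,0,25],"twist": 0,"claw": 1}
    - {"linear": [0,0,50],"twist": 0,"claw": 1}
    - {"linear": [0,0,80],"twist": 0,"claw": 1}
    - {"linear": [0,0,100],"twist": 0,"claw": 1}
    - {"linear": [0,15,100],"twist": 0,"claw": 1}
    - {"linear": [3,40,100],"twist": 0,"claw": 1}
    - {"linear": [6,70,100],"twist": 0,"claw": 1}

```text
clock: 12.18
position: [0.6159, -0.1769, 0.1488]
ee_rot: [0.0, 0.001, 1.0, -0.0]
contact_force: [0.6, 0.6, -0.5]
width: 0.0854
gripper_force: 0.0
```

drive_tool:
  deltas:
    - {"linear": [3,30,0],"twist": 0,"claw": 1}
    - {"linear": [6,55,0],"twist": 0,"claw": 1}
    - {"linear": [8,75,0],"twist": 0,"claw": 1}
    - {"linear": [8,82,0],"twist": 0,"claw": 1}
    - {"linear": [8,82,-15],"twist": 0,"claw": 1}
    - {"linear": [8,82,-35],"twist": 0,"claw": 1}
    - {"linear": [8,82,-60],"twist": 0,"claw": 1}
    - {"linear": [8,82,-85],"twist": 0,"claw": 1}
    - {"linear": [8,82,-95],"twist": 0,"claw": 1}
    - {"linear": [8,82,-95],"twist": 0,"claw": 1}

```text
clock: 13.02
position: [0.6215, -0.0946, 0.0504]
ee_rot: [-0.003, 0.0, 1.0, 0.001]
contact_force: [-0.1, 0.2, -0.5]
width: 0.0851
gripper_force: 0.0
```

drive_tool:
  deltas:
    - {"linear": [0,-0.5,-10],"twist": 0,"claw": 1}
    - {"linear": [0,-0.5,-22],"twist": 0,"claw": 1}
    - {"linear": [0,-0.5,-32],"twist": 0,"claw": 1}
    - {"linear": [0,-0.5,-35],"twist": 0,"claw": 0.8}
    - {"linear": [0,-0.5,-35],"twist": 0,"claw": 0.5}
    - {"linear": [0,-0.5,-35],"twist": 0,"claw": 0.2}
    - {"linear": [0,-0.5,-35],"twist": 0,"claw": 0}
    - {"linear": [0,-0.5,-35],"twist": 0,"claw": 0}
    - {"linear": [0,-0.5,-35],"twist": 0,"claw": 0}
    - {"linear": [0,-0.5,-35],"twist": 0,"claw": 0}

```text
clock: 13.85
position: [0.6248, -0.0956, 0.0193]
ee_rot: [0.001, -0.0, 1.0, -0.0]
contact_force: [0.1, -0.7, 5.0]
width: 0.0486
gripper_force: 41.5
```

drive_tool:
  deltas:
    - {"linear": [0,0,4],"twist": 0,"claw": 0}
    - {"linear": [0,0,14],"twist": 0,"claw": 0}
    - {"linear": [0,0,30],"twist": 0,"claw": 0}
    - {"linear": [0,0,50],"twist": 0,"claw": 0}
    - {"linear": [0,0,70],"twist": 0,"claw": 0}
    - {"linear": [0,0,90],"twist": 0,"claw": 0}
    - {"linear": [0,0,100],"twist": 0,"claw": 0}
    - {"linear": [0,0,100],"twist": 0,"claw": 0}
    - {"linear": [0,0,100],"twist": 0,"claw": 0}

```text
clock: 14.6
position: [0.6239, -0.0953, 0.1186]
ee_rot: [0.0, -0.0, 1.0, -0.0]
contact_force: [-0.4, 0.3, -0.6]
width: 0.0481
gripper_force: 41.0
```

Run:
```python
from h import *
cv2.imwrite("pics/s5.png",eyes.get_image("scene")[:,:,::-1])
crop("pics/s5.png","pics/s5c.png",310,100,450,240,4)
```

```text
(no output)
```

View pics/s5c.png

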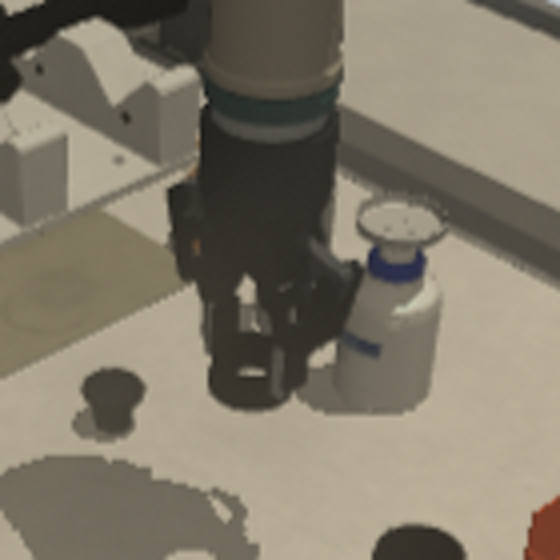

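The ring is held level in the pads. I'm carrying it to the spindle.

drive_tool:
  deltas:
    - {"linear": [-12,-10,0],"twist": 0,"claw": 0}
    - {"linear": [-32,-26,0],"twist": 0,"claw": 0}
    - {"linear": [-57,-47,0],"twist": 0,"claw": 0}
    - {"linear": [-82,-67,0],"twist": 0,"claw": 0}
    - {"linear": [-107,-88,0],"twist": 0,"claw": 0}
    - {"linear": [-132,-109,0],"twist": 0,"claw": 0}
    - {"linear": [-155,-128,0],"twist": 0,"claw": 0}
    - {"linear": [-167,-138,0],"twist": 0,"claw": 0}
    - {"linear": [-167,-138,0],"twist": 0,"claw": 0}
    - {"linear": [-167,-138,-10],"twist": 0,"claw": 0}
    - {"linear": [-167,-138,-25],"twist": 0,"claw": 0}
    - {"linear": [-167,-138,-40],"twist": 0,"claw": 0}

```text
clock: 15.65
position: [0.4573, -0.2328, 0.0772]
ee_rot: [0.0, -0.0, 1.0, 0.0]
contact_force: [0.2, 0.2, -0.6]
width: 0.0482
gripper_force: 41.0
```

drive_tool:
  deltas:
    - {"linear": [0,0,-13],"twist": 0,"claw": 0}
    - {"linear": [0,0,-26],"twist": 0,"claw": 0}
    - {"linear": [0,0,-38],"twist": 0,"claw": 0}
    - {"linear": [0,0,-45],"twist": 0,"claw": 0}
    - {"linear": [0,0,-49],"twist": 0,"claw": 0}
    - {"linear": [0,0,-52],"twist": 0,"claw": 0}
    - {"linear": [0,0,-52],"twist": 0,"claw": 0}
    - {"linear": [0,0,-52],"twist": 0,"claw": 0}

```text
clock: 16.32
position: [0.4565, -0.2321, 0.0273]
ee_rot: [-0.001, -0.0, 1.0, 0.001]
contact_force: [-2.6, 3.2, 10.1]
width: 0.0482
gripper_force: 42.3
```

The ring has seated at the expected height. I'll release it and go to ring_b.

drive_tool:
  deltas:
    - {"linear": [0,0,2],"twist": 0,"claw": 0.65}
    - {"linear": [0,0,2],"twist": 0,"claw": 0.8}
    - {"linear": [0,0,2],"twist": 0,"claw": 1}
    - {"linear": [0,0,2],"twist": 0,"claw": 1}
    - {"linear": [0,0,12],"twist": 0,"claw": 1}
    - {"linear": [0,0,30],"twist": 0,"claw": 1}
    - {"linear": [0,0,55],"twist": 0,"claw": 1}
    - {"linear": [0,0,85],"twist": 0,"claw": 1}
    - {"linear": [0,0,110],"twist": 0,"claw": 1}
    - {"linear": [0,15,120],"twist": 0,"claw": 1}
    - {"linear": [-3,40,120],"twist": 0,"claw": 1}
    - {"linear": [-6,75,120],"twist": 0,"claw": 1}

```text
clock: 17.32
position: [0.4517, -0.1587, 0.1473]
ee_rot: [0.001, 0.001, 1.0, -0.001]
contact_force: [0.1, 0.8, 0.2]
width: 0.0855
gripper_force: 0.0
```

drive_tool:
  deltas:
    - {"linear": [-2,35,0],"twist": 0,"claw": 1}
    - {"linear": [-4,70,0],"twist": 0,"claw": 1}
    - {"linear": [-6,105,0],"twist": 0,"claw": 1}
    - {"linear": [-8,140,0],"twist": 0,"claw": 1}
    - {"linear": [-10,170,0],"twist": 0,"claw": 1}
    - {"linear": [-12,195,0],"twist": 0,"claw": 1}
    - {"linear": [-12,208,0],"twist": 0,"claw": 1}
    - {"linear": [-12,210,-15],"twist": 0,"claw": 1}
    - {"linear": [-12,210,-40],"twist": 0,"claw": 1}
    - {"linear": [-12,210,-70],"twist": 0,"claw": 1}
    - {"linear": [-12,210,-95],"twist": 0,"claw": 1}
    - {"linear": [-12,210,-95],"twist": 0,"claw": 1}

```text
clock: 18.32
position: [0.4342, 0.0526, 0.0476]
ee_rot: [-0.005, -0.0, 1.0, 0.0]
contact_force: [-1.0, 0.3, -0.6]
width: 0.0856
gripper_force: 0.0
```

drive_tool:
  deltas:
    - {"linear": [0,0,0],"twist": 0,"claw": 1}
    - {"linear": [0,0,-10],"twist": 0,"claw": 1}
    - {"linear": [0,0,-22],"twist": 0,"claw": 1}
    - {"linear": [0,0,-30],"twist": 0,"claw": 1}
    - {"linear": [0,0,-33],"twist": 0,"claw": 0.8}
    - {"linear": [0,0,-33],"twist": 0,"claw": 0.5}
    - {"linear": [0,0,-33],"twist": 0,"claw": 0.2}
    - {"linear": [0,0,-33],"twist": 0,"claw": 0}
    - {"linear": [0,0,-33],"twist": 0,"claw": 0}
    - {"linear": [0,0,-33],"twist": 0,"claw": 0}
    - {"linear": [0,0,-33],"twist": 0,"claw": 0}

```text
clock: 19.23
position: [0.4395, 0.0517, 0.0195]
ee_rot: [0.001, 0.0, 1.0, 0.0]
contact_force: [-0.4, 0.2, 6.6]
width: 0.048
gripper_force: 40.6
```

drive_tool:
  deltas:
    - {"linear": [0,0,4],"twist": 0,"claw": 0}
    - {"linear": [0,0,14],"twist": 0,"claw": 0}
    - {"linear": [0,0,30],"twist": 0,"claw": 0}
    - {"linear": [0,0,50],"twist": 0,"claw": 0}
    - {"linear": [0,0,70],"twist": 0,"claw": 0}
    - {"linear": [0,0,90],"twist": 0,"claw": 0}
    - {"linear": [0,0,100],"twist": 0,"claw": 0}
    - {"linear": [0,0,100],"twist": 0,"claw": 0}
    - {"linear": [0,0,100],"twist": 0,"claw": 0}

```text
clock: 19.98
position: [0.4393, 0.0517, 0.119]
ee_rot: [0.001, 0.0, 1.0, 0.0]
contact_force: [-0.8, 0.6, -0.5]
width: 0.0484
gripper_force: 41.2
```

drive_tool:
  deltas:
    - {"linear": [1,-12,0],"twist": 0,"claw": 0}
    - {"linear": [2,-35,0],"twist": 0,"claw": 0}
    - {"linear": [4,-65,0],"twist": 0,"claw": 0}
    - {"linear": [6,-95,0],"twist": 0,"claw": 0}
    - {"linear": [8,-125,0],"twist": 0,"claw": 0}
    - {"linear": [10,-155,0],"twist": 0,"claw": 0}
    - {"linear": [12,-185,0],"twist": 0,"claw": 0}
    - {"linear": [14,-215,0],"twist": 0,"claw": 0}
    - {"linear": [16,-245,0],"twist": 0,"claw": 0}
    - {"linear": [17,-270,0],"twist": 0,"claw": 0}
    - {"linear": [17,-284,0],"twist": 0,"claw": 0}
    - {"linear": [17,-284,0],"twist": 0,"claw": 0}

```text
clock: 20.98
position: [0.4558, -0.2348, 0.1173]
ee_rot: [-0.0, 0.001, 1.0, -0.0]
contact_force: [0.0, -0.5, 0.3]
width: 0.0482
gripper_force: 41.2
```

drive_tool:
  deltas:
    - {"linear": [0,0,-8],"twist": 0,"claw": 0}
    - {"linear": [0,0,-20],"twist": 0,"claw": 0}
    - {"linear": [0,0,-34],"twist": 0,"claw": 0}
    - {"linear": [0,0,-48],"twist": 0,"claw": 0}
    - {"linear": [0,0,-58],"twist": 0,"claw": 0}
    - {"linear": [0,0,-64],"twist": 0,"claw": 0}
    - {"linear": [0,0,-68],"twist": 0,"claw": 0}
    - {"linear": [0,0,-68],"twist": 0,"claw": 0}
    - {"linear": [0,0,-68],"twist": 0,"claw": 0}

```text
clock: 21.73
position: [0.4552, -0.2306, 0.0513]
ee_rot: [-0.001, -0.0, 1.0, 0.001]
contact_force: [-3.3, 2.8, 9.5]
width: 0.0481
gripper_force: 42.6
```

drive_tool:
  deltas:
    - {"linear": [0,0,2],"twist": 0,"claw": 0.65}
    - {"linear": [0,0,2],"twist": 0,"claw": 0.8}
    - {"linear": [0,0,2],"twist": 0,"claw": 1}
    - {"linear": [0,0,2],"twist": 0,"claw": 1}
    - {"linear": [0,0,12],"twist": 0,"claw": 1}
    - {"linear": [0,0,30],"twist": 0,"claw": 1}
    - {"linear": [0,0,55],"twist": 0,"claw": 1}
    - {"linear": [0,0,85],"twist": 0,"claw": 1}
    - {"linear": [0,0,110],"twist": 0,"claw": 1}
    - {"linear": [-20,25,130],"twist": 0,"claw": 1}
    - {"linear": [-40,60,140],"twist": 0,"claw": 1}
    - {"linear": [-60,95,140],"twist": 0,"claw": 1}

```text
clock: 22.73
position: [0.397, -0.1378, 0.1932]
ee_rot: [0.003, 0.001, 1.0, -0.001]
contact_force: [-0.4, 0.8, 0.5]
width: 0.0851
gripper_force: 0.0
```

drive_tool:
  deltas:
    - {"linear": [-10,35,0],"twist": 0,"claw": 1}
    - {"linear": [-20,70,0],"twist": 0,"claw": 1}
    - {"linear": [-30,105,0],"twist": 0,"claw": 1}
    - {"linear": [-40,140,0],"twist": 0,"claw": 1}
    - {"linear": [-50,175,0],"twist": 0,"claw": 1}
    - {"linear": [-60,210,0],"twist": 0,"claw": 1}
    - {"linear": [-60,245,0],"twist": 0,"claw": 1}
    - {"linear": [-60,280,0],"twist": 0,"claw": 1}
    - {"linear": [-60,315,0],"twist": 0,"claw": 1}
    - {"linear": [-60,340,0],"twist": 0,"claw": 1}
    - {"linear": [-60,350,0],"twist": 0,"claw": 1}
    - {"linear": [-60,350,0],"twist": 0,"claw": 1}

```text
clock: 23.73
position: [0.336, 0.2143, 0.1908]
ee_rot: [0.0, -0.002, 1.0, 0.0]
contact_force: [0.4, -0.7, 0.2]
width: 0.0851
gripper_force: 0.0
```

Run:
```python
from h import *
cv2.imwrite("pics/s6.png",eyes.get_image("scene")[:,:,::-1]);cv2.imwrite("pics/t6.png",eyes.get_image("top")[:,:,::-1])
a=cv2.imread("pics/s6.png")[170:360,250:500];b=cv2.imread("pics/t6.png")[140:330,270:520]
cv2.imwrite("pics/m6.png",cv2.resize(np.vstack([a,b]),None,fx=1.57,fy=1.57,interpolation=cv2.INTER_CUBIC))
```

```text
(no output)
```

View pics/m6.png

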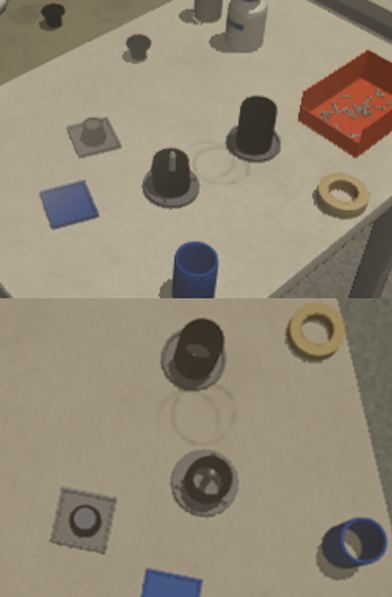

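The loupe is in the square tray, the barrel is upright in the round tray, and both rings are stacked flat on the spindle. The stoppers haven't moved, so I'm handing in.

```bash
python3 -c "
from rig import manip; print(manip.sign_off())"
```

```text
the job is handed in; nothing more can be done
None
```

The job is handed in at about 24 s on the clock: the loupe is in the square tray, the barrel is in the round tray, both rings are stacked on the spindle, and the stoppers were not touched.

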